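# Put the sanding drums back on their board in order of thickness

## Task

Put the four brown sanding drums back on the storage board in order of thickness: stand them upright, one centred on each round green pad, with the thinnest on the pad next to the blue end block and each one after it thicker, so that the thickest is farthest from the blue block.

Things in the scene. Friction and masses are not known exactly. Their poses are not given: they have to be found in the camera images.
- drum_26: Thinnest of four spindle-sander drums: an upright cylinder 26 mm in diameter and 90 mm tall, brown abrasive sleeve with thin black rubber ends, a steel washer and a 6 mm high, 11 mm wide nut on top (96 mm overall). Loose, standing on the table at the start, under 0.4 kg. All four look alike but for their diameter (26, 38, 50, 62 mm). Origin: centre of the underside; z up along the cylinder.
- drum_38: Second thinnest of four spindle-sander drums: an upright cylinder 38 mm in diameter and 90 mm tall, brown abrasive sleeve with thin black rubber ends, a steel washer and a 6 mm high, 11 mm wide nut on top (96 mm overall). Loose, standing on the table at the start, under 0.4 kg. All four look alike but for their diameter (26, 38, 50, 62 mm). Origin: centre of the underside; z up along the cylinder.
- drum_50: Second thickest of four spindle-sander drums: an upright cylinder 50 mm in diameter and 90 mm tall, brown abrasive sleeve with thin black rubber ends, a steel washer and a 6 mm high, 11 mm wide nut on top (96 mm overall). Loose, standing on the table at the start, under 0.4 kg. All four look alike but for their diameter (26, 38, 50, 62 mm). Origin: centre of the underside; z up along the cylinder.
- drum_62: Thickest of four spindle-sander drums: an upright cylinder 62 mm in diameter and 90 mm tall, brown abrasive sleeve with thin black rubber ends, a steel washer and a 6 mm high, 11 mm wide nut on top (96 mm overall). Loose, standing on the table at the start, under 0.4 kg. All four look alike but for their diameter (26, 38, 50, 62 mm). Origin: centre of the underside; z up along the cylinder.
- pad_a: Leftmost (seen from the robot, +y) of four identical round dark green rubber pads, 68 mm in diameter and 3 mm thick, in a straight row at 88 mm spacing on a pale wooden board (80 x 410 mm, 15 mm thick) that is fixed to the table for the run. Origin: centre of the pad's underside on the board's top, 15 mm above the table, so that the pad's top is 18 mm above the table. Its x axis lies level, across the row (away from the robot), y along the row (to the robot's left), z up.
- pad_b: Second from the left of four identical round dark green rubber pads, 68 mm in diameter and 3 mm thick, in a straight row at 88 mm spacing on a pale wooden board (80 x 410 mm, 15 mm thick) that is fixed to the table for the run. Origin: centre of the pad's underside on the board's top, 15 mm above the table, so that the pad's top is 18 mm above the table. Its x axis lies level, across the row (away from the robot), y along the row (to the robot's left), z up.
- pad_c: Third from the left of four identical round dark green rubber pads, 68 mm in diameter and 3 mm thick, in a straight row at 88 mm spacing on a pale wooden board (80 x 410 mm, 15 mm thick) that is fixed to the table for the run. Origin: centre of the pad's underside on the board's top, 15 mm above the table, so that the pad's top is 18 mm above the table. Its x axis lies level, across the row (away from the robot), y along the row (to the robot's left), z up.
- pad_d: Rightmost (seen from the robot, -y) of four identical round dark green rubber pads, 68 mm in diameter and 3 mm thick, in a straight row at 88 mm spacing on a pale wooden board (80 x 410 mm, 15 mm thick) that is fixed to the table for the run. Origin: centre of the pad's underside on the board's top, 15 mm above the table, so that the pad's top is 18 mm above the table. Its x axis lies level, across the row (away from the robot), y along the row (to the robot's left), z up.
- blue_stop: Blue painted end block, 60 mm across the row, 24 mm along it and 22 mm high, fixed on top of the board at one end of the row, its centre 56 mm beyond the centre of the nearest pad (at the left or the right end: it differs from run to run; the other end has a like block of bare wood). Its top is 37 mm above the table. Origin: centre of its underside.

How it is judged (in metres and radians):
At the end, for the whole second after the job is handed in: Each drum stands upright (within 0.1 rad) and at rest on its own green pad (underside 12 to 24 mm above the table, pad top at 18 mm), its centre within 12 mm of the pad's centre, in the order 26, 38, 50, 62 mm starting from the pad next to the blue end block (((horizontal distance between blue_stop and pad_a below 0.1 m and horizontal distance between drum_26 and pad_a below 0.012 m and horizontal distance between drum_38 and pad_b below 0.012 m and horizontal distance between drum_50 and pad_c below 0.012 m and horizontal distance between drum_62 and pad_d below 0.012 m) or (horizontal distance between blue_stop and pad_d below 0.1 m and horizontal distance between drum_26 and pad_d below 0.012 m and horizontal distance between drum_38 and pad_c below 0.012 m and horizontal distance between drum_50 and pad_b below 0.012 m and horizontal distance between drum_62 and pad_a below 0.012 m)) and angle between each of drum_26, drum_38, drum_50, drum_62's own z axis and vertical below 0.1 rad and height (world z) of drum_26 between 0.012 and 0.024 m and linear speed of each of drum_26, drum_38, drum_50, drum_62 below 0.03 m/s and angular speed of each of drum_26, drum_38, drum_50, drum_62 below 0.3 rad/s and height (world z) of drum_38 between 0.012 and 0.024 m and height (world z) of drum_50 between 0.012 and 0.024 m and height (world z) of drum_62 between 0.012 and 0.024 m); the robot touches nothing.
It also fails if it takes over 106 s, if anything falls off the work surface, if the arm or the gripper's body presses on something with over 40 N, if the wrist force passes 120 N, or if a joint passes its speed limit or range.

## Robot

A 6-joint arm with a two-finger parallel gripper is mounted at the origin on the work surface. World frame = base frame: x ahead of the robot, y to its left, z up, the work surface at z = 0. Lengths are in m, angles in degrees, forces in N, time in s.
With the tool pointing down it reaches from about 0.4 to 0.825 m from the base axis. Payload 7 kg.
Tool frame: the origin (TCP) lies midway between the tips of the shut fingers; the grasp point (between the pads) lies 19 mm behind it (manip.grip_depth is the distance from the TCP to the grasp point, in m); z points along the fingers, y is the direction in which the jaws open and shut (so a half turn about z gives the same grasp; the last joint's range is limited). The gripper opens to 85 mm and grips with 20 to 120 N. Pads are 22 mm wide; open, the fingers measure 114 mm over their backs; the gripper's body (76 mm by 85 mm) begins 54 mm behind the grasp point. The pads swing forward as they close: fully open they stand 13 mm farther back than shut.
Start: joints at [-58.722, 20.546, 0.682, 0, -70.136, -16.507], TCP at [0.172, -0.653, 0.231] pointing down, gripper open.
Joint ranges: [-176.03, 176.03], [-82.01, 121.73], [-58.28, 71.71], [-173.87, 95.51], [-174.79, -0.11], [-173.66, 173.66]. Speed limits (degrees/s): [136.94, 136.94, 172.46, 180, 180, 180].

## Interface

Orientations are given as a 3x3 rotation matrix whose columns are the frame's x, y, z axes.
In Python, from rig import sensors, imaging, manip gives the robot as it stands. The module is installed in compiled form; this text tells all that it offers.
- The arm moves only by the tool step_arm, never from a script. Its argument "plan" is a list of rows, each a list of 3 entries, a list of its own where there are three numbers: the gripper's target within -1 to 1 (fully open at 1, half-way at 0, shut at -1), then the shift along the tool's x, y, z in mm, then the turn about the tool's z in rad. A call has 1 to 12 rows; each row is the pose to reach, as a shift and turn from the pose commanded when the call began, along the tool's axes at that moment; what a row does not reach only later rows make up. A row lasts 1/8 s, in which the tool goes at most 62.5 mm and 10.7 degrees, less where a joint would pass 70% of its speed; a pose out of reach is approached as far as the arm can. A call with a gripper value outside its range is refused whole. The fingers move at their own pace and stop on an object; "squeeze" is the grip in N (left out, the last holds). Time passes only in rows, so rows that repeat a pose let the fingers close. It gives the time, the measured TCP pose, the force and the opening at its end, in the units of the state.
- sensors.get_obs(): the state, without advancing time (a new reading comes with each control period).
- imaging.get_image(name): name is "side" or "top" or "wrist"; returns the picture (384x512x3 uint8, blue, green, red); there is no depth.
- imaging.calibration(name): a dict with "vertical_fov" (degrees; the focal length in pixels is half the picture's height over the tangent of half this angle, whatever the lens; pixels are square), "cx", "cy" (the principal point, pixels), "R" (3x3) and "t" (3): a world point X has camera coordinates R X + t; the wrist camera has in their place "T_tool_cam" (4x4, takes a point from camera to tool coordinates, whose origin is the TCP and whose axes are the flange's). Camera axes: x right, y down, z forward; pixel columns grow to the right and rows downward; lengths in m; the calibration is good to about 2 mm. A picture is of the moment at which its call begins: read the wrist's pose just before it. calibration takes no time and is no camera call.
- manip.finish_job(): hands the job in, once; it reports no verdict.
The state is a dict: "t": time; "q": joint angles; "dq": joint speeds; "joint_torque": joint torques, N m; "tcp_pos": TCP position; "tool_rot": TCP orientation; "wrist_force": force on the tool from outside, world axes, zero at the start; "moment": the same for the moment, N m; "grip_width": finger opening in m.
Only numpy, scipy, OpenCV 4.12 (cv2) and the standard library are available. Lean on these libraries where they do the work, as an engineer would, in place of code of your own. Each camera call takes 0.05 s, during which the arm holds its last target.

## Working session

There is one attempt and no reset: what is moved stays moved. The work goes in short steps, Python scripts to look and compute and a tool call to move; the robot and the scene stay as the last step left them, time stands still between calls to the robot, and variables do not carry over. Pictures are saved under pics/ and viewed, and the job is handed in when it is done.

Besides the shell and the picture viewer there is one more tool, called after ">>>" as a command line: name --argument value ..., lists and objects as JSON in quotes. step_arm: Moves the arm, as the interface text tells. Its arguments: {"type":"object","properties":{"plan":{"type":"array","items":{"type":"array"}},"squeeze":{"type":"number"}},"required":["plan"]}

```bash
mkdir -p pics
python3 - <<'E'
from rig import sensors, imaging, manip
import cv2
o=sensors.get_obs();print(o)
for n in("top","side","wrist"):
    im=imaging.get_image(n);cv2.imwrite(f"pics/{n}0.png",im);c=imaging.calibration(n);print(n,c)
print(manip.grip_depth)
E
```

```text
{'t': 0.0, 'q': array([-5.87206886e+01,  2.05908179e+01,  6.32679253e-01, -1.90737859e-02,
       -7.01355748e+01, -1.65070082e+01]), 'dq': array([ 0.01333607, -0.11359922, -0.01847568, -0.08301503, -0.02958162,
       -0.08692936]), 'joint_torque': array([-3.66879940e-04, -5.83316088e+01,  2.93419397e+01,  6.93689927e+00,
       -6.00314917e-03,  7.78358071e-06]), 'tcp_pos': array([ 0.17195351, -0.65222588,  0.23036562]), 'tool_rot': array([[-9.66975612e-01, -2.54868256e-01, -5.81631890e-04],
       [-2.54868867e-01,  9.66974367e-01,  1.56041154e-03],
       [ 1.64723760e-04,  1.65711977e-03, -9.99998613e-01]]), 'wrist_force': array([-0.08768157, -0.2531249 ,  0.09018857]), 'moment': array([0.0154301 , 0.01851694, 0.03095062]), 'grip_width': 0.08559401797291778}
top {'vertical_fov': 43.369815696717865, 'cx': 255.35697479173336, 'cy': 193.9390984556884, 'R': array([[ 7.87307023e-02, -9.96895803e-01, -4.83711527e-04],
       [-9.66431741e-01, -7.62057230e-02, -2.45361727e-01],
       [ 2.44563214e-01,  1.97849753e-02, -9.69431477e-01]]), 't': array([-0.02069442,  0.57600533,  0.94202826])}
side {'vertical_fov': 47.257462712962585, 'cx': 255.29634418976985, 'cy': 189.55012189623383, 'R': array([[ 0.95068953, -0.30965779, -0.01736293],
       [-0.20189644, -0.5754086 , -0.79255459],
       [ 0.23542992,  0.75697886, -0.60955374]]), 't': array([-0.53890906,  0.15098579,  0.79798584])}
wrist {'vertical_fov': 59.72912300976829, 'cx': 252.42710027953248, 'cy': 191.92514317098872, 'T_tool_cam': array([[-6.99967026e-06, -9.63209531e-01, -2.68751555e-01,
         6.77608924e-02],
       [ 9.99999607e-01, -2.44875383e-04,  8.51591855e-04,
         8.27738401e-04],
       [-8.86072032e-04, -2.68751444e-01,  9.63209155e-01,
        -1.43495255e-01],
       [ 0.00000000e+00,  0.00000000e+00,  0.00000000e+00,
         1.00000000e+00]])}
0.0187
```

View pics/top0.png

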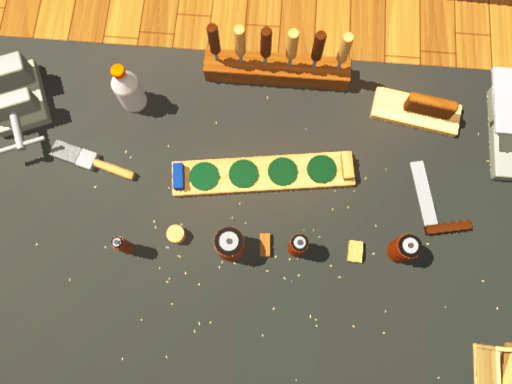

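View pics/side0.png

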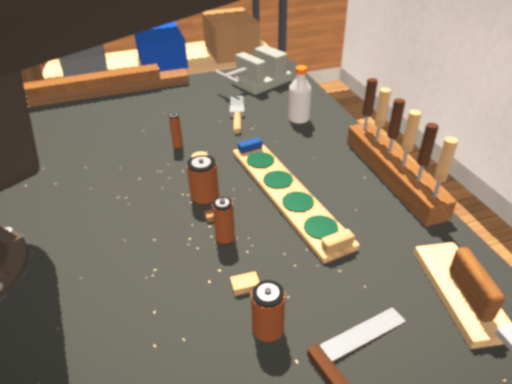

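View pics/wrist0.png

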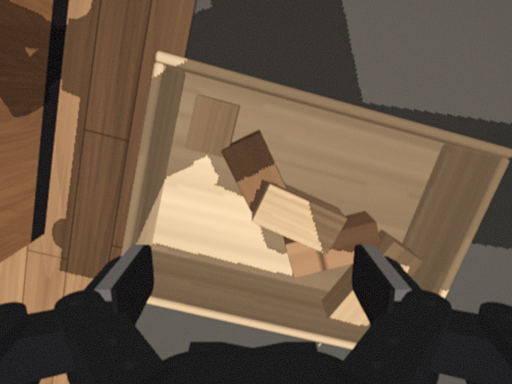

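The top view shows the blue block at the left (+y) end, so the order is 26→a, 38→b, 50→c, 62→d. The pads are at about (204,176), (243,174), (283,171) and (322,169). The drum tops are at (118,243) for 26, (229,240) for 62, (299,243) for 38 and (409,246) for 50.

```bash
cat > h.py <<'E'
import numpy as np, cv2
from rig import sensors, imaging, manip
def cam(n,obs=None):
    c=imaging.calibration(n); f=192/np.tan(np.radians(c["vertical_fov"])/2)
    if n=="wrist":
        T=np.eye(4);T[:3,:3]=obs["tool_rot"];T[:3,3]=obs["tcp_pos"];T=T@c["T_tool_cam"]
        R=T[:3,:3].T;t=-R@T[:3,3]
    else: R,t=c["R"],c["t"]
    return f,c["cx"],c["cy"],R,t
def back(C,u,v,z):
    f,cx,cy,R,t=C; d=R.T@np.array([(u-cx)/f,(v-cy)/f,1]); o=-R.T@t
    return o+d*(z-o[2])/d[2]
def proj(C,X):
    f,cx,cy,R,t=C; p=(R@np.asarray(X,float).T).T+t
    return np.stack([f*p[...,0]/p[...,2]+cx,f*p[...,1]/p[...,2]+cy],-1)
E
python3 - <<'E'
from h import *
top=cv2.imread("pics/top0.png");side=cv2.imread("pics/side0.png")
for n,im in(("top",top),("side",side)):
    C=cam(n);h=cv2.cvtColor(im,cv2.COLOR_BGR2HSV)
    m=cv2.inRange(h,(50,90,30),(95,255,255))
    k,l,s,c=cv2.connectedComponentsWithStats(m)
    for i in range(1,k):
        if s[i,4]>150: print(n,"pad",c[i].round(1),s[i,4],back(C,*c[i],.018).round(4))
    m=cv2.inRange(h,(105,150,60),(125,255,255))
    k,l,s,c=cv2.connectedComponentsWithStats(m)
    for i in range(1,k):
        if s[i,4]>60: print(n,"blue",c[i].round(1),s[i,4],back(C,*c[i],.035).round(4))
C=cam("top")
for nm,u,v in(("26",118,243),("62",229,240),("38",299,243),("50",409,246)): print(nm,back(C,u,v,.092).round(4))
cv2.imwrite("pics/t1.png",np.vstack([np.hstack([cv2.resize(top[y-28:y+28,x-28:x+28],(380,290),interpolation=0) for x,y in r]) for r in (((122,245),(229,244)),((299,243),(405,246)))]))
E
```

```text
top pad [321.5 168.8] 615 [ 0.6591 -0.1175  0.018 ]
top pad [282.4 171.1] 614 [ 0.6469 -0.0305  0.018 ]
top pad [243.2 173.3] 621 [0.6347 0.0566 0.018 ]
top pad [203.9 175.8] 632 [0.6221 0.1438 0.018 ]
top blue [178.  175.5] 212 [0.6135 0.1984 0.035 ]
side pad [259.7 159.5] 285 [0.6245 0.1424 0.018 ]
side pad [277.6 179.3] 337 [0.6369 0.0539 0.018 ]
side pad [297.6 201.4] 421 [ 0.6491 -0.0332  0.018 ]
side pad [320.  226.3] 503 [ 0.6609 -0.1185  0.018 ]
side blue [162.   46.3] 1747 [0.5156 0.9509 0.035 ]
side blue [249.4 144.4] 169 [0.6141 0.189  0.035 ]
26 [0.4479 0.2908 0.092 ]
62 [0.4715 0.0695 0.092 ]
38 [ 0.4765 -0.0709  0.092 ]
50 [ 0.4878 -0.2907  0.092 ]
```

View pics/t1.png

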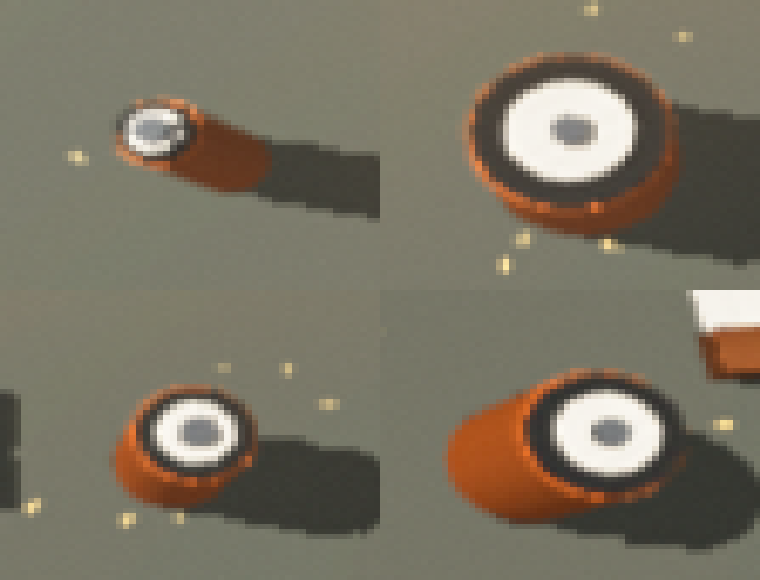

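Run:
```python
from h import *
G={"26":(.448,.291),"62":(.4715,.0695),"38":(.4765,-.071),"50":(.488,-.291)}
for n in("top","side"):
    im=cv2.imread(f"pics/{n}0.png");C=cam(n);h=cv2.cvtColor(im,cv2.COLOR_BGR2HSV)
    m=cv2.inRange(h,(0,0,150),(180,70,255))
    cs,_=cv2.findContours(m,0,2)
    for nm,g in G.items():
        p=proj(C,[*g,.091])
        c=[c for c in cs if len(c)>=5 and np.linalg.norm(c[:,0].mean(0)-p)<9]
        for cc in c:
            hu=cv2.convexHull(np.vstack(cc)); M=cv2.moments(hu); u=(M["m10"]/M["m00"],M["m01"]/M["m00"])
            print(n,nm,np.round(u,1),cv2.contourArea(hu),back(C,*u,.091).round(4))
```

```text
top 26 [115.6 241.7] 45.0 [0.4502 0.2963 0.091 ]
top 62 [228.3 240.6] 290.5 [0.4703 0.0709 0.091 ]
top 38 [299.3 241.9] 106.0 [ 0.4788 -0.0714  0.091 ]
top 50 [410.2 245. ] 182.5 [ 0.4901 -0.2934  0.091 ]
side 62 [200.6 161.5] 175.0 [0.4728 0.0722 0.091 ]
side 38 [222.1 201.9] 94.5 [ 0.4815 -0.0712  0.091 ]
side 50 [267.6 291.8] 332.0 [ 0.4919 -0.2932  0.091 ]
```

>>> step_arm --plan '[[1, [-400, 266, 0], -1.45], [1, [-400, 266, 0], -1.45], [1, [-400, 266, 0], -1.45], [1, [-400, 266, 0], -1.45], [1, [-400, 266, 0], -1.45], [1, [-400, 266, 0], -1.45], [1, [-400, 266, 0], -1.45], [1, [-400, 266, 0], -1.45], [1, [-400, 266, 0], -1.45], [1, [-400, 266, 0], -1.45], [1, [-400, 266, 0], -1.45]]' --squeeze 40

```text
t: 1.52
tcp_pos: [0.4903, -0.2942, 0.2312]
tool_rot: [[0.135, -0.991, -0.0], [-0.991, -0.135, 0.0], [-0.0, 0.0, -1.0]]
wrist_force: [-0.2, -1.0, 0.4]
grip_width: 0.0853
```

```bash
cat >> h.py <<'E'
DR={"26":(.4515,.2965),"62":(.4715,.0715),"38":(.480,-.0713),"50":(.491,-.2933)}
PD={"a":(.6233,.1431),"b":(.6358,.0553),"c":(.648,-.0318),"d":(.660,-.118)}
def go(x,y,z=None,yaw=-82):
    o=sensors.get_obs();R=o["tool_rot"];p=o["tcp_pos"];z=p[2] if z is None else z
    w=np.degrees(np.arctan2(R[1,0],R[0,0])); d=-np.radians((yaw-w+180)%360-180)
    print("t",round(o["t"],2),"tcp",p.round(4),"shift mm",(R.T@(np.array([x,y,z])-p)*1e3).round(1),"turn",round(d,3),"w",round(o["grip_width"],4),"F",o["wrist_force"].round(1))
E
python3 - <<'E'
from h import *
go(*DR["50"],.046)
o=sensors.get_obs();cv2.imwrite("pics/w1.png",imaging.get_image("wrist"))
C=cam("wrist",o);print(proj(C,[[*DR["50"],z] for z in(0,.09)]))
E
```

```text
t 1.52 tcp [ 0.4903 -0.2942  0.2312] shift mm [ -0.8  -0.8 185.2] turn -0.004 w 0.0853 F [-0.2 -1.   0.4]
[[251.86428282 160.56426578]
 [251.70007167 178.98938947]]
```

View pics/w1.png

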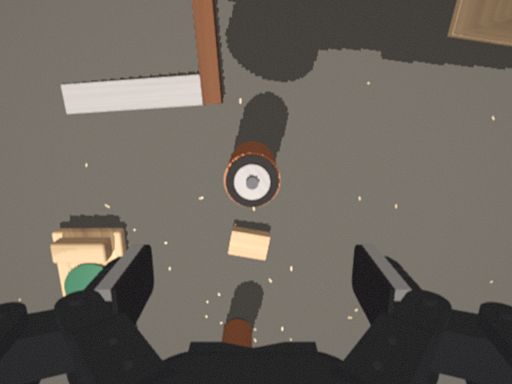

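The wrist view has the washer at (251,182), against a prediction of (252,179), so they agree to about 2.5 mm. Nothing is in the fingers' paths. I'll descend and grip.

>>> step_arm --plan '[[1, [-2, -1, 50], 0], [1, [-2, -1, 100], 0], [1, [-2, -1, 150], 0], [1, [-2, -1, 185], 0], [1, [-2, -1, 185], 0], [1, [-2, -1, 185], 0], [-1, [-2, -1, 185], 0], [-1, [-2, -1, 185], 0], [-1, [-2, -1, 185], 0], [-1, [-2, -1, 185], 0], [-1, [-2, -1, 185], 0], [-1, [-2, -1, 185], 0]]'

```text
t: 3.08
tcp_pos: [0.4924, -0.2916, 0.0478]
tool_rot: [[0.137, -0.991, 0.002], [-0.991, -0.137, -0.001], [0.001, -0.002, -1.0]]
wrist_force: [-1.4, 0.6, 5.9]
grip_width: 0.0494
```

```bash
python3 -c "
from h import *
go(*PD['c'],.2)"
```

```text
t 3.08 tcp [ 0.4924 -0.2916  0.0478] shift mm [-235.9 -190.  -152.1] turn -0.002 w 0.0494 F [-1.4  0.6  5.9]
```

>>> step_arm --plan '[[-1, [0, 0, -50], 0], [-1, [0, 0, -100], 0], [-1, [0, 0, -154], 0], [-1, [-50, -40, -154], 0], [-1, [-236, -190, -154], 0], [-1, [-236, -190, -154], 0], [-1, [-236, -190, -154], 0], [-1, [-236, -190, -154], 0], [-1, [-236, -190, -154], 0], [-1, [-236, -190, -154], 0], [-1, [-236, -190, -154], 0]]'

```text
t: 4.45
tcp_pos: [0.6472, -0.0325, 0.2006]
tool_rot: [[0.136, -0.991, 0.0], [-0.991, -0.136, 0.0], [-0.0, -0.0, -1.0]]
wrist_force: [0.8, 0.8, -1.5]
grip_width: 0.049
```

Run:
```python
from h import *
go(*PD["c"],.066)
o=sensors.get_obs();cv2.imwrite("pics/w2.png",imaging.get_image("wrist"))
C=cam("wrist",o);print(proj(C,[[*PD[k],.018] for k in "abcd"]),proj(C,[*o["tcp_pos"][:2],o["tcp_pos"][2]+.044]))
```

```text
t 4.45 tcp [ 0.6472 -0.0325  0.2006] shift mm [ -0.5  -0.9 134.6] turn -0.004 w 0.049 F [ 0.8  0.8 -1.5]
[[252.49153085 321.72276546]
 [252.04741354 250.20167969]
 [251.74351461 169.11497898]
 [251.47617577  76.62752282]] [252.78190499 303.0325559 ]
```

View pics/w2.png

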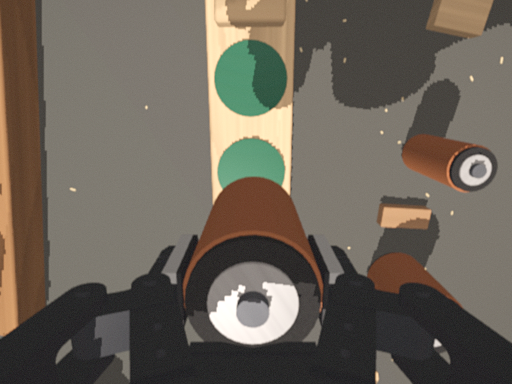

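The pads appear where predicted: pad d is at (251,78), against a prediction of (251,77). The drum is held straight. I'll lower it and release.

>>> step_arm --plan '[[-1, [0, -1, 50], 0], [-1, [0, -1, 95], 0], [-1, [0, -1, 120], 0], [-1, [0, -1, 130], 0], [-1, [0, -1, 134], 0], [-1, [0, -1, 134], 0], [-1, [0, -1, 134.5], 0], [0.3, [0, -1, 134.5], 0], [0.9, [0, -1, 134.5], 0], [0.9, [0, -1, 134.5], 0], [0.9, [0, -1, 134.5], 0], [0.9, [0, -1, 134.5], 0]]'

```text
t: 6.0
tcp_pos: [0.6487, -0.0315, 0.0658]
tool_rot: [[0.137, -0.991, -0.0], [-0.991, -0.137, -0.0], [0.0, 0.0, -1.0]]
wrist_force: [0.3, -0.0, -0.0]
grip_width: 0.0811
```

Run:
```python
from h import *
go(*DR["62"],.2)
cv2.imwrite("pics/s2.png",imaging.get_image("side"))
```

```text
t 6.0 tcp [ 0.6487 -0.0315  0.0658] shift mm [-126.2  161.5 -134.2] turn -0.003 w 0.0811 F [ 0.3 -0.  -0. ]
```

View pics/s2.png

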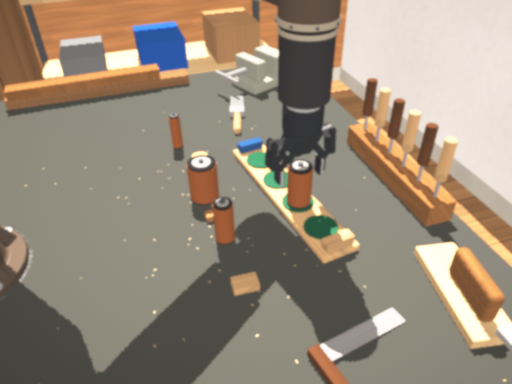

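Drum 50 stands on pad c at about (299,190). Next is drum 62.

>>> step_arm --plan '[[1, [0, 0, -50], 0], [1, [0, 0, -100], 0], [1, [0, 0, -134], 0], [1, [-30, 40, -134], 0], [1, [-126, 162, -134], 0], [1, [-126, 162, -134], 0], [1, [-126, 162, -134], 0], [1, [-126, 162, -134], 0], [1, [-126, 162, -134], 0], [1, [-126, 162, -134], 0]]'

```text
t: 7.3
tcp_pos: [0.4717, 0.0709, 0.1996]
tool_rot: [[0.136, -0.991, -0.0], [-0.991, -0.136, -0.0], [0.0, 0.0, -1.0]]
wrist_force: [0.9, 0.7, -0.8]
grip_width: 0.0852
```

Run:
```python
from h import *
go(*DR["62"],.046)
o=sensors.get_obs();cv2.imwrite("pics/w3.png",imaging.get_image("wrist"))
C=cam("wrist",o);print(proj(C,[[*DR["62"],z] for z in(0,.091,.096)]))
```

```text
t 7.3 tcp [0.4717 0.0709 0.1996] shift mm [ -0.6   0.  153.6] turn -0.003 w 0.0852 F [ 0.9  0.7 -0.8]
[[252.60780868 165.91036257]
 [252.68317393 188.54371014]
 [252.6888092  190.23606744]]
```

View pics/w3.png

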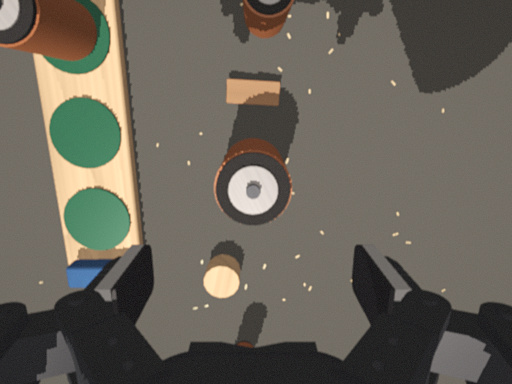

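The washer is at (253,191), against a prediction of (253,189), and the fingers are clear.

>>> step_arm --plan '[[1, [-2, 0, 50], 0], [1, [-2, 0, 100], 0], [1, [-2, 0, 135], 0], [1, [-2, 0, 154], 0], [1, [-2, 0, 154], 0], [1, [-2, 0, 154], 0], [-1, [-2, 0, 154], 0], [-1, [-2, 0, 154], 0], [-1, [-2, 0, 154], 0], [-1, [-2, 0, 154], 0], [-1, [-2, 0, 154], 0], [-1, [-2, 0, 154], 0]]'

```text
t: 8.85
tcp_pos: [0.4713, 0.0734, 0.0468]
tool_rot: [[0.137, -0.991, 0.002], [-0.991, -0.137, 0.001], [-0.001, -0.002, -1.0]]
wrist_force: [-1.2, -0.8, 6.4]
grip_width: 0.0612
```

```bash
python3 -c "
from h import *
go(*PD['d'],.2)"
```

```text
t 8.85 tcp [0.4713 0.0734 0.0468] shift mm [ 215.4 -161.  -153. ] turn -0.002 w 0.0612 F [-1.2 -0.8  6.4]
```

>>> step_arm --plan '[[-1, [0, 0, -50], 0], [-1, [0, 0, -100], 0], [-1, [0, 0, -154], 0], [-1, [40, -30, -154], 0], [-1, [215, -161, -154], 0], [-1, [215, -161, -154], 0], [-1, [215, -161, -154], 0], [-1, [215, -161, -154], 0], [-1, [215, -161, -154], 0], [-1, [215, -161, -154], 0], [-1, [215, -161, -154], 0]]'

```text
t: 10.22
tcp_pos: [0.6591, -0.1169, 0.2002]
tool_rot: [[0.138, -0.99, 0.0], [-0.99, -0.138, 0.0], [-0.0, -0.0, -1.0]]
wrist_force: [-0.6, 0.5, -3.1]
grip_width: 0.061
```

Run:
```python
from h import *
go(*PD["d"],.065)
```

```text
t 10.22 tcp [ 0.6591 -0.1169  0.2002] shift mm [  1.2  -0.7 135.2] turn -0.002 w 0.061 F [-0.6  0.5 -3.1]
```

>>> step_arm --plan '[[-1, [1, -1, 50], 0], [-1, [1, -1, 95], 0], [-1, [1, -1, 120], 0], [-1, [1, -1, 131], 0], [-1, [1, -1, 134.5], 0], [-1, [1, -1, 134.5], 0], [-1, [1, -1, 135], 0], [0.5, [1, -1, 135], 0], [1, [1, -1, 135], 0], [1, [1, -1, 135], 0], [1, [1, -1, 135], 0], [1, [1, -1, 135], 0]]'

```text
t: 11.72
tcp_pos: [0.6608, -0.1187, 0.0648]
tool_rot: [[0.137, -0.991, 0.0], [-0.991, -0.137, -0.0], [0.0, -0.0, -1.0]]
wrist_force: [-0.2, 0.4, -0.8]
grip_width: 0.0856
```

```bash
python3 -c "
from h import *
go(*DR['38'],.2)"
```

```text
t 11.72 tcp [ 0.6608 -0.1187  0.0648] shift mm [ -71.6  172.6 -135.2] turn -0.003 w 0.0856 F [-0.2  0.4 -0.8]
```

>>> step_arm --plan '[[1, [0, 0, -50], 0], [1, [0, 0, -100], 0], [1, [0, 0, -135], 0], [1, [-20, 40, -135], 0], [1, [-72, 173, -135], 0], [1, [-72, 173, -135], 0], [1, [-72, 173, -135], 0], [1, [-72, 173, -135], 0], [1, [-72, 173, -135], 0], [1, [-72, 173, -135], 0]]'

```text
t: 12.98
tcp_pos: [0.4805, -0.0711, 0.1994]
tool_rot: [[0.136, -0.991, -0.001], [-0.991, -0.136, -0.0], [0.0, 0.001, -1.0]]
wrist_force: [0.4, 0.0, 0.3]
grip_width: 0.0855
```

Run:
```python
from h import *
go(*DR["38"],.046)
o=sensors.get_obs();cv2.imwrite("pics/w4.png",imaging.get_image("wrist"))
C=cam("wrist",o);print(proj(C,[[*DR["38"],z] for z in(0,.091,.096)]))
```

```text
t 12.97 tcp [ 0.4805 -0.0711  0.1994] shift mm [1.000e-01 4.000e-01 1.534e+02] turn -0.003 w 0.0855 F [0.4 0.  0.3]
[[252.97617048 165.21529852]
 [253.21453707 187.65053068]
 [253.23236719 189.32871376]]
```

View pics/w4.png

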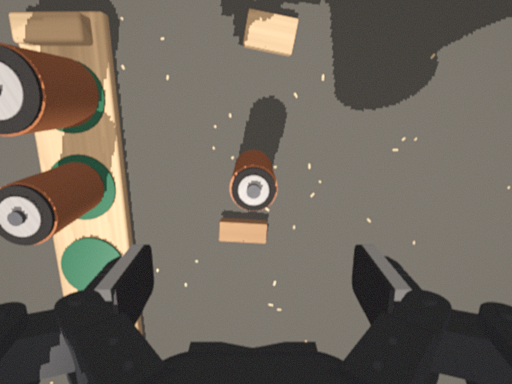

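Drums 62 and 50 stand on pads d and c. The drum 38 washer is at (253,190), against a prediction of (253,188).

>>> step_arm --plan '[[1, [-1, 0, 50], 0], [1, [-1, 0, 100], 0], [1, [-1, 0, 135], 0], [1, [-1, 0, 154], 0], [1, [-1, 0, 154], 0], [1, [-1, 0, 154], 0], [-1, [-1, 0, 154], 0], [-1, [-1, 0, 154], 0], [-1, [-1, 0, 154], 0], [-1, [-1, 0, 154], 0], [-1, [-1, 0, 154], 0], [-1, [-1, 0, 154], 0]]'

```text
t: 14.52
tcp_pos: [0.4798, -0.0699, 0.0465]
tool_rot: [[0.137, -0.991, 0.001], [-0.991, -0.137, 0.0], [0.0, -0.001, -1.0]]
wrist_force: [-1.4, -0.1, 7.1]
grip_width: 0.0373
```

```bash
python3 -c "
from h import *
go(*PD['b'],.2)"
```

```text
t 14.53 tcp [ 0.4798 -0.0699  0.0465] shift mm [-102.7 -171.8 -153.3] turn -0.002 w 0.0373 F [-1.4 -0.1  7.1]
```

>>> step_arm --plan '[[-1, [0, 0, -50], 0], [-1, [0, 0, -100], 0], [-1, [0, 0, -154], 0], [-1, [-25, -40, -154], 0], [-1, [-103, -172, -154], 0], [-1, [-103, -172, -154], 0], [-1, [-103, -172, -154], 0], [-1, [-103, -172, -154], 0], [-1, [-103, -172, -154], 0], [-1, [-103, -172, -154], 0]]'

```text
t: 15.78
tcp_pos: [0.635, 0.0549, 0.2]
tool_rot: [[0.136, -0.991, -0.0], [-0.991, -0.136, 0.0], [-0.0, 0.0, -1.0]]
wrist_force: [0.3, 0.6, -1.8]
grip_width: 0.0374
```

Run:
```python
from h import *
go(*PD["b"],.065)
```

```text
t 15.78 tcp [0.635  0.0549 0.2   ] shift mm [ -0.3  -0.8 135. ] turn -0.003 w 0.0374 F [ 0.3  0.6 -1.8]
```

>>> step_arm --plan '[[-1, [0, -1, 50], 0], [-1, [0, -1, 95], 0], [-1, [0, -1, 120], 0], [-1, [0, -1, 131], 0], [-1, [0, -1, 134.5], 0], [-1, [0, -1, 134.5], 0], [-1, [0, -1, 135], 0], [0.3, [0, -1, 135], 0], [1, [0, -1, 135], 0], [1, [0, -1, 135], 0], [1, [0, -1, 135], 0], [1, [0, -1, 135], 0]]'

```text
t: 17.27
tcp_pos: [0.6367, 0.0557, 0.0648]
tool_rot: [[0.137, -0.991, -0.0], [-0.991, -0.137, -0.0], [0.0, 0.0, -1.0]]
wrist_force: [-0.4, -0.9, -1.1]
grip_width: 0.0858
```

```bash
python3 -c "
from h import *
go(*DR['26'],.2)"
```

```text
t 17.27 tcp [0.6367 0.0557 0.0648] shift mm [-263.9  150.6 -135.2] turn -0.003 w 0.0858 F [-0.4 -0.9 -1.1]
```

>>> step_arm --plan '[[1, [0, 0, -50], 0], [1, [0, 0, -100], 0], [1, [0, 0, -135], 0], [1, [-40, 25, -135], 0], [1, [-264, 151, -135], 0], [1, [-264, 151, -135], 0], [1, [-264, 151, -135], 0], [1, [-264, 151, -135], 0], [1, [-264, 151, -135], 0], [1, [-264, 151, -135], 0], [1, [-264, 151, -135], 0]]'

```text
t: 18.65
tcp_pos: [0.4516, 0.2957, 0.1997]
tool_rot: [[0.135, -0.991, -0.0], [-0.991, -0.135, -0.0], [0.0, 0.0, -1.0]]
wrist_force: [0.4, -0.3, -0.2]
grip_width: 0.0854
```

Run:
```python
from h import *
go(*DR["26"],.046)
o=sensors.get_obs();cv2.imwrite("pics/w5.png",imaging.get_image("wrist"))
C=cam("wrist",o);print(proj(C,[[*DR["26"],z] for z in(0,.091,.096)]))
```

```text
t 18.65 tcp [0.4516 0.2957 0.1997] shift mm [ -0.8  -0.  153.7] turn -0.004 w 0.0854 F [ 0.4 -0.3 -0.2]
[[252.58408099 166.028984  ]
 [252.62697189 188.68841114]
 [252.63017842 190.38243159]]
```

View pics/w5.png

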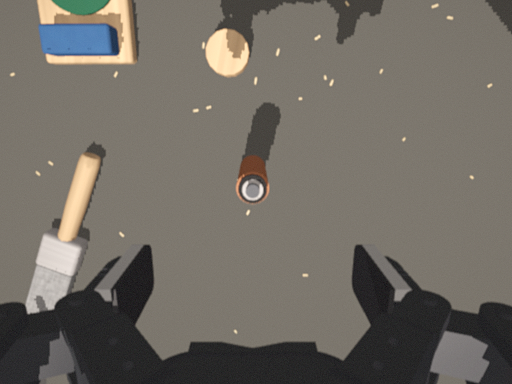

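The washer is at (253,189), matching the prediction of (253,189). The brush is well outside the fingers.

>>> step_arm --plan '[[1, [-1, 0, 50], 0], [1, [-1, 0, 100], 0], [1, [-1, 0, 135], 0], [1, [-1, 0, 154], 0], [1, [-1, 0, 154], 0], [1, [-1, 0, 154], 0], [-1, [-1, 0, 154], 0], [-1, [-1, 0, 154], 0], [-1, [-1, 0, 154], 0], [-1, [-1, 0, 154], 0], [-1, [-1, 0, 154], 0], [-1, [-1, 0, 154], 0]]'

```text
t: 20.2
tcp_pos: [0.4511, 0.2978, 0.0463]
tool_rot: [[0.137, -0.991, 0.0], [-0.991, -0.137, 0.0], [-0.0, -0.0, -1.0]]
wrist_force: [-0.6, -0.4, 5.6]
grip_width: 0.0251
```

```bash
python3 -c "
from h import *
go(*PD['a'],.2)"
```

```text
t 20.2 tcp [0.4511 0.2978 0.0463] shift mm [ 176.8 -149.5 -153.7] turn -0.002 w 0.0251 F [-0.6 -0.4  5.6]
```

>>> step_arm --plan '[[-1, [0, 0, -50], 0], [-1, [0, 0, -100], 0], [-1, [0, 0, -154], 0], [-1, [40, -35, -154], 0], [-1, [177, -150, -154], 0], [-1, [177, -150, -154], 0], [-1, [177, -150, -154], 0], [-1, [177, -150, -154], 0], [-1, [177, -150, -154], 0], [-1, [177, -150, -154], 0]]'

```text
t: 21.45
tcp_pos: [0.623, 0.1435, 0.1998]
tool_rot: [[0.138, -0.99, -0.0], [-0.99, -0.138, 0.0], [-0.0, 0.0, -1.0]]
wrist_force: [0.1, -0.7, -0.9]
grip_width: 0.0248
```

Run:
```python
from h import *
go(*PD["a"],.065)
cv2.imwrite("pics/s5.png",imaging.get_image("side"))
```

```text
t 21.45 tcp [0.623  0.1435 0.1998] shift mm [  0.5  -0.3 134.8] turn -0.001 w 0.0248 F [ 0.1 -0.7 -0.9]
```

View pics/s5.png

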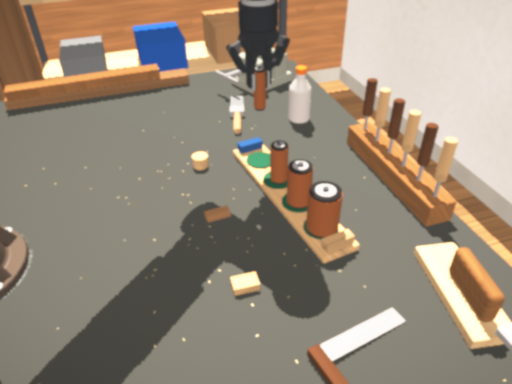

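Drums 38, 50 and 62 stand on pads b, c and d at (279,165), (300,185) and (324,210). Drum 26 hangs straight above pad a.

>>> step_arm --plan '[[-1, [0, 0, 50], 0], [-1, [0, 0, 95], 0], [-1, [0, 0, 120], 0], [-1, [0, 0, 131], 0], [-1, [0, 0, 134.5], 0], [-1, [0, 0, 134.5], 0], [-1, [0, 0, 135], 0], [-0.2, [0, 0, 135], 0], [0.6, [0, 0, 135], 0], [0.9, [0, 0, 135], 0], [0.9, [0, 0, 135], 0], [0.9, [0, 0, 135], 0]]'

```text
t: 23.0
tcp_pos: [0.6237, 0.1427, 0.0648]
tool_rot: [[0.137, -0.991, -0.0], [-0.991, -0.137, 0.0], [-0.0, 0.0, -1.0]]
wrist_force: [0.1, 0.2, -0.1]
grip_width: 0.0812
```

>>> step_arm --plan '[[0.9, [0, 0, -50], 0], [0.9, [0, 0, -100], 0], [0.9, [0, 0, -150], 0], [0.9, [-50, 100, -150], 0], [0.9, [-50, 210, -150], 0], [0.9, [-50, 210, -150], 0], [0.9, [-50, 210, -150], 0], [0.9, [-50, 210, -150], 0], [0.9, [-50, 210, -150], 0]]'

```text
t: 24.12
tcp_pos: [0.4092, 0.1639, 0.2152]
tool_rot: [[0.137, -0.991, 0.001], [-0.991, -0.137, 0.001], [-0.001, -0.001, -1.0]]
wrist_force: [0.2, -0.0, 0.0]
grip_width: 0.0811
```

Run:
```python
from h import *
go(.5,.2)
for n in("top","side"): cv2.imwrite(f"pics/{n}6.png",imaging.get_image(n))
G={"26":"a","38":"b","50":"c","62":"d"}
for n in("top","side"):
    im=cv2.imread(f"pics/{n}6.png");C=cam(n);h=cv2.cvtColor(im,cv2.COLOR_BGR2HSV)
    cs,_=cv2.findContours(cv2.inRange(h,(0,0,150),(180,70,255)),0,2)
    for nm,k in G.items():
        p=proj(C,[*PD[k],.109])
        for cc in cs:
            if len(cc)>=5 and np.linalg.norm(cc[:,0].mean(0)-p)<10:
                hu=cv2.convexHull(cc);M=cv2.moments(hu)
                if M["m00"]<8: continue
                u=(M["m10"]/M["m00"],M["m01"]/M["m00"]);X=back(C,*u,.109)
                print(n,nm,np.round(u,1),X.round(4),"off pad mm",((X[:2]-PD[k])*1e3).round(1))
```

```text
t 24.12 tcp [0.4092 0.1639 0.2152] shift mm [-23.3 -94.8   0.1] turn -0.002 w 0.0811 F [ 0.2 -0.   0. ]
top 26 [200.5 162.4] [0.6242 0.1416 0.109 ] off pad mm [ 0.9 -1.5]
top 38 [243.3 159.7] [0.6369 0.0543 0.109 ] off pad mm [ 1.1 -1. ]
top 50 [285.7 157.6] [ 0.6482 -0.0323  0.109 ] off pad mm [ 0.2 -0.5]
top 62 [329. 155.] [ 0.661  -0.1209  0.109 ] off pad mm [ 1.  -2.9]
side 38 [279. 144.] [0.6391 0.0547 0.109 ] off pad mm [ 3.3 -0.6]
side 50 [300.2 164.9] [ 0.651 -0.032  0.109] off pad mm [ 3.  -0.2]
side 62 [325.4 189.8] [ 0.6631 -0.1212  0.109 ] off pad mm [ 3.1 -3.2]
```

View pics/top6.png

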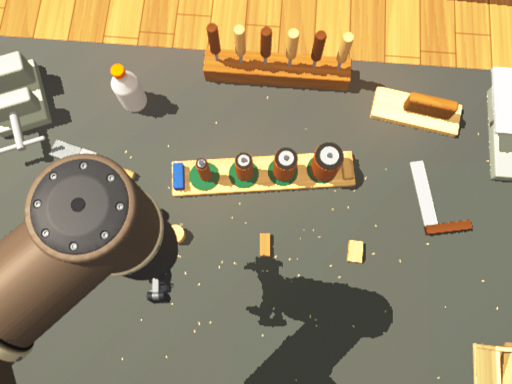

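View pics/side6.png

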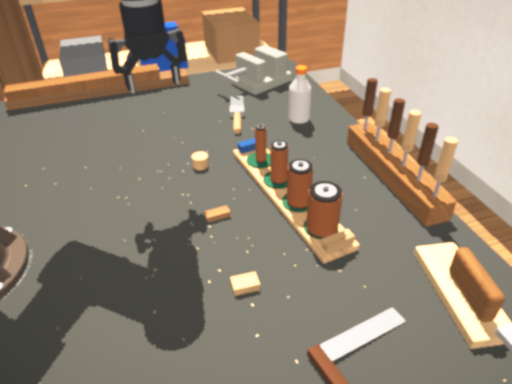

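All four drums stand upright on their pads in the right order, within about 3–4 mm of centre, and the arm is clear.

```bash
python3 -c "
from rig import manip
print(manip.finish_job())"
```

```text
the job is handed in; nothing more can be done
None
```

All four drums are back on the board in order, and I handed the job in at about 24 s of the 106 s allowed. Starting from the blue block at the left (+y) end, drums 26, 38, 50 and 62 stand on pads a, b, c and d.

- **Centring:** in the last top-camera picture each drum was 0.5–3 mm from its pad's centre. The side camera put drums 38, 50 and 62 at 3–4.5 mm; the limit is 12 mm. The two cameras differ by about 2 mm in x, which is within their calibration error.
- **Not measured:** the side camera gave no washer reading for drum 26, so its position rests on the top camera. It looks upright on its pad in both pictures.
- **Upright and clear:** by eye, all four drums stand upright in both pictures. The arm was withdrawn with the wrist force near zero, touching nothing.
- **Grip and forces:** the measured grip widths (25, 37, 49 and 61 mm) confirmed which drum was which. The wrist force stayed below about 8 N in every reading I took, each at the end of a move.

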